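Sample tag from the rack peg to the press holder

ROBOT

A 6-joint arm with a two-finger parallel gripper is mounted at the origin on the work surface. World frame = base frame: x ahead of the robot, y to its left, z up, the work surface at z = 0. Lengths are in m, angles in degrees, forces in N, time in s.
With the tool pointing down it reaches from about 0.25 to 0.725 m from the base axis. Payload 9.7 kg.
Tool frame: the origin (TCP) lies midway between the tips of the shut fingers; the grasp point (between the pads) lies bot.grasp_offset behind it (bot.grasp_offset is the distance from the TCP to the grasp point, in m); x points along the fingers, y is the direction in which the jaws open and shut, and the axes are right-handed (so a half turn about x gives the same grasp; the last joint's range is limited). The gripper opens to 85 mm and grips with 20 to 120 N. Pads are 22 mm wide; open, the fingers measure 114 mm over their backs; the gripper's body (76 mm by 85 mm) begins 54 mm behind the grasp point. The pads swing forward as they close: fully open they stand 13 mm farther back than shut.
Start: joints at [65.088, 4.979, 10.078, 95.1, 0, 90], TCP at [0.232, 0.499, 0.231] pointing down, gripper open.
Joint ranges: [-179.16, 179.16], [-48.56, 103.87], [-65.8, 70.77], [-126.05, 130.52], [-82.76, 87.17], [-180, 180]. Speed limits (degrees/s): [127.2, 127.2, 147.25, 180, 180, 180].

INTERFACE

Orientations are given as [roll, pitch, yaw] about the fixed x, y, z axes, in that order (R = Rz(yaw) Ry(pitch) Rx(roll)).
In Python, from workcell import status, camera, bot gives the robot as it stands.
- The arm moves only by the shell command python3 -m jog 'ROWS' [OPENING] [FORCE]. ROWS is text: rows parted by semicolons, each of 4 numbers parted by spaces: the shift along the tool's x, y, z in mm, then the turn about the tool's x in degrees. A call has exactly 8 rows; each row is the pose to reach, as a shift and turn from the pose commanded when the call began, along the tool's axes at that moment; what a row does not reach only later rows make up. A row lasts 1/8 s, in which the tool goes at most 62.5 mm and 10.7 degrees, less where a joint would pass 70% of its speed; a pose out of reach is approached as far as the arm can. A call with a gripper value outside its range is refused whole. OPENING is the opening, from 0 (shut) to 1 (fully open), set as the call begins (- or left out, the last holds). The fingers move at their own pace and stop on an object; FORCE is the grip in N (left out, the last holds). Time passes only in rows, so rows that repeat a pose let the fingers close, or fill a call up. It gives the time, the measured TCP pose, the force and the opening at its end, in the units of the state.
- status.get_obs(): the state, without advancing time (a new reading comes with each control period).
- camera(name): name is "side" or "top" or "wrist"; returns a dict with "color" (384x512x3 uint8, red, green, blue), "vfov" (degrees; the focal length in pixels is half the picture's height over the tangent of half this angle, whatever the lens; pixels are square), "cx", "cy" (the principal point, pixels), "rvec" (rotation vector, rad) and "tvec" (3), from world to camera coordinates, as OpenCV has them. Camera axes: x right, y down, z forward; pixel columns grow to the right and rows downward; lengths in m; the calibration is good to about 2 mm. A picture is of the moment at which its call begins. There is no depth.
- bot.job_done(): hands the job in, once; it reports no verdict.
The state is a dict: "time": time; "q": joint angles; "qd": joint speeds; "joint_efforts": joint torques, N m; "ee_pos": TCP position; "tcp_rot": TCP orientation; "wrist_force": force on the tool from outside, world axes, zero at the start; "torque": the same for the moment, N m; "opening": finger opening in m.
Only numpy, scipy, OpenCV 4.12 (cv2) and the standard library are available. Lean on these libraries where they do the work, as an engineer would, in place of code of your own. Each camera call takes 0.05 s, during which the arm holds its last target. There are 200 camera calls.

TASK

Set up the next press job: take the sample tag that carries the round flanged cap off its rack peg, easing it along the peg and lifting it over the upturned tip as it slides, without forcing it against the peg. Then, with the cap on the side of the holder's low front lip, lower it gently into the tag holder's slot until it sits fully home, and only then let go. Leave the other tags hanging and everything else on the bench where it is.

Things in the scene. Friction and masses are not known exactly. Their poses are not given: they have to be found in the camera images.
- tag_cap: the tag to take: white rigid board, 5 mm thick (its x), 56 wide (y), 113 high (z), 50 to 80 g; origin at the centre of its bottom edge. A blue flanged round cap, 26 mm across and 15 proud, sits on its -x face 50 mm above the bottom. Hangs upright on one of the rack's three pegs, -x face towards the peg's tip, able to swing a little; its side edges are plain and free.
- tag_slot (a point): centre of that tag's slot, 98.75 mm above its bottom edge. The slot, 12 mm wide and 13.5 high, goes right through the board from 92 to 105.5 mm above the bottom; 7.5 mm of board lies above it. The peg passes through the slot, whose top edge rests on the peg.
- cap_front (a point): outer end of that tag's cap, 15 mm in front of the board's -x face (17.5 mm from its mid-plane), 50 mm above the bottom
- tag_block: neighbour tag, the same board with a square blue block; stays on its peg
- tag_bar: neighbour tag, the same board with a narrow blue bar across it; stays on its peg
- rack: fixed tag rack: base plate 360 mm (y) by 130 mm, two posts, and a level flat bar along its y, 8 mm thick (x), 26 high, its centre 200 mm above the bench; nothing of the bar or posts is higher than 215 mm. Origin on the bench under the middle of the bar. Three wire pegs stand out of the bar towards -x, at y = -115, 0 and 115 mm; tags hang at x = -26 to -33 mm.
- peg_mid (a point): root of the middle peg: on the bar's front face (rack x = -4 mm), 200 mm high. Every peg is 5 mm steel wire. As made it is level for 64 mm, then turned up at 36 degrees for its last 20 mm of run and 14.5 mm of rise, to a round end 84 mm out from the root (axis lengths).
- bar_mid (a point): middle of the rack's bar. The pegs have been bent in use: each is true for its first 38 mm; from there its whole outer part, upturn included, is kinked by its own unmeasured angles, up to 0.22 rad up or down and 0.22 rad to either side, so a tip may lie 10 mm off each way. The wire springs about 12 N per mm at the tip; a tag forced against it (beyond about 6 N) spoils its slot.
- holder: fixed tag holder: base 90 (x) by 110 (y) by 10 mm; origin on the bench under the slot's centre. Front lip on the -x side, 68 mm long, and end cheeks, both 24 mm above the slot floor plus a 5 mm flared edge; back plate on the +x side, 50 mm long, 55 mm above the floor plus a 6 mm flared edge.
- holder_floor (a point): middle of the holder's slot floor, 10 mm above the bench. The slot runs along the holder's y, 7.4 mm wide (x) and 62 long (y), closed at both ends. A tag fully home stands upright with its bottom edge on this floor and its cap to the holder's -x.
- spanner: loose spanner, 170 mm, lying on the bench
- driver: loose screwdriver, 180 mm, lying on the bench
- oil_bottle: oil bottle, 56 mm in diameter, 150 high, standing on the bench
- loose_cap: loose flanged cap like the one on the tag, standing on the bench, 20 mm high
- weight_block: steel block 50 x 36 x 36 mm on the bench
Mind the look-alikes: they are no part of the job. Leave any black look-alike of the tag_cap alone. Leave any pink look-alike of the holder alone.

How it is judged:
By the outcome, as a careful person would: the job done as asked, in the order asked, and still so for the second after the job is handed in, with the robot touching nothing.
It also fails if it takes over 64 s, if anything falls off the work surface, if the arm or the gripper's body presses on something with over 40 N, if the wrist force passes 120 N, or if a joint passes its speed limit or range.

## Working session

There is one attempt and no reset: what is moved stays moved. The work goes in short steps, Python scripts to look and compute and a shell command to move; the robot and the scene stay as the last step left them, time stands still between calls to the robot, and variables do not carry over. Pictures are saved under pics/ and viewed, about 8 in all and at most 12, crops included, and the job is handed in when it is done.

```bash
ls; mkdir -p pics; python3 - <<'E'
from workcell import status,camera,bot
import cv2,numpy as np
print(status.get_obs(),bot.grasp_offset)
for n in ("side","top"):
    c=camera(n); print(n,{k:v for k,v in c.items() if k!="color"})
    np.save(f"pics/{n}0.npy",c["color"])
    cv2.imwrite(f"pics/{n}0.png",cv2.resize(c["color"][:,:,::-1],(800,600),interpolation=cv2.INTER_CUBIC))
E
```

```text
pics
{'time': 0.0, 'q': array([6.50864689e+01, 5.01085183e+00, 1.00359540e+01, 9.50991527e+01,
       4.29028213e-04, 8.99998010e+01]), 'qd': array([ 0.10063735, -0.04623959, -0.00048436, -0.09068208, -0.0295799 ,
        0.0350074 ]), 'joint_efforts': array([ 5.94907324e-04, -5.20390248e+01,  4.64797390e+01,  1.62436691e-02,
       -1.36020995e-05, -3.76036098e-06]), 'ee_pos': array([0.23159392, 0.49862308, 0.23059888]), 'tcp_rot': array([ -90.33215085,   89.9259482 , -115.24548325]), 'wrist_force': array([-0.63077488, -0.11284527,  0.48489719]), 'torque': array([ 0.00031527, -0.01637171,  0.00142056]), 'opening': 0.08561678000233047} 0.0187
side {'vfov': 44.67813096836607, 'cx': 260.8291026104575, 'cy': 190.515745221086, 'rvec': array([ 2.06799851,  0.83673639, -0.41047644]), 'tvec': array([-0.3411314 , -0.11397138,  1.87118092])}
top {'vfov': 45.19601816871787, 'cx': 252.65427776288334, 'cy': 200.52989303024344, 'rvec': array([ 2.11458717, -2.17598542,  0.1419431 ]), 'tvec': array([-0.04002954,  0.5472804 ,  1.19267021])}
```

View pics/side0.png

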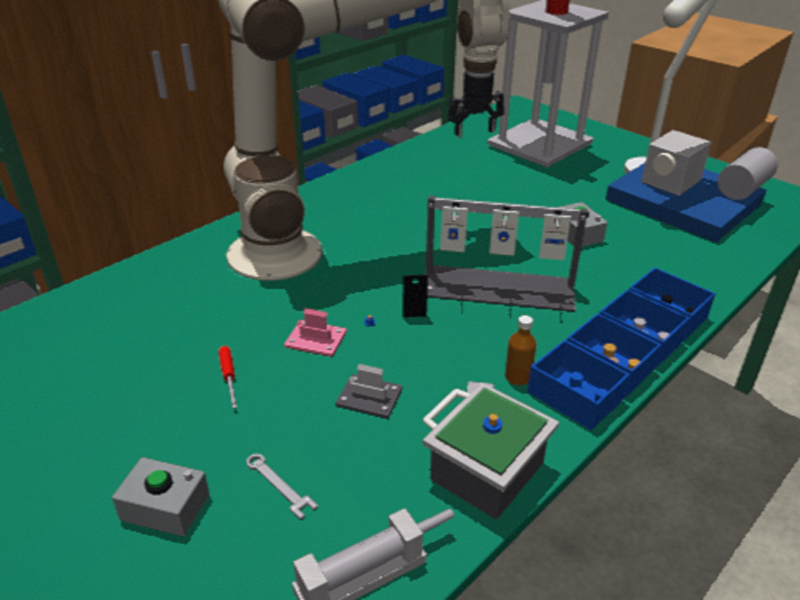

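View pics/top0.png

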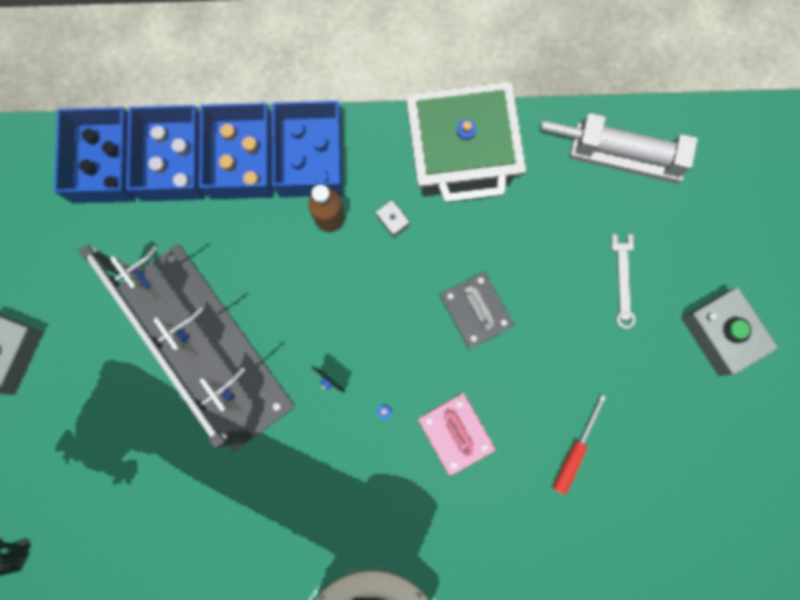

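Side view: three tags on the rack at about (453,228), (503,237) round?, (555,240) (scaled pixels); grey holder at (370,390), pink decoy at (315,330), black decoy at (414,297). Top view: rack bar from (90,250) to (215,440), pegs pointing right/up, grey holder at (478,310). I'll zoom in next.

```bash
python3 - <<'E'
import cv2,numpy as np
s=np.load("pics/side0.npy")[:,:,::-1];t=np.load("pics/top0.npy")[:,:,::-1]
# side crop x 265-385,y120-210 ; top crop x 45-195,y150-295
a=cv2.resize(s[120:205,265:385],None,fx=6.6,fy=6.6,interpolation=cv2.INTER_CUBIC)[:,:790]
cv2.imwrite("pics/c_side.png",a); print(a.shape)
b=cv2.resize(t[148:268,45:205],None,fx=5,fy=5,interpolation=cv2.INTER_CUBIC)
cv2.imwrite("pics/c_top.png",b)
E
```

```text
(561, 790, 3)
```

View pics/c_side.png

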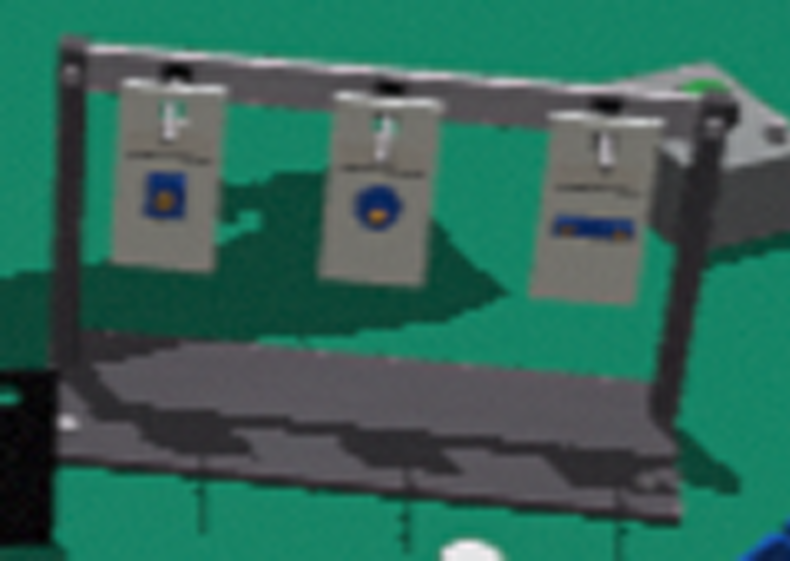

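View pics/c_top.png

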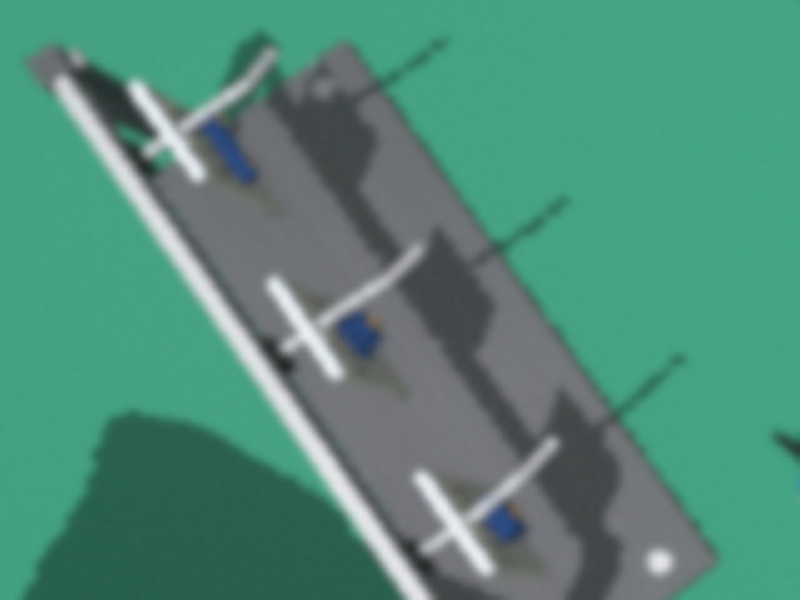

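Side crop: the middle tag carries the round cap (crop 378,208), block at left and bar at right. Top crop: middle tag's top edge runs (272,280)–(338,378), its peg root is at ~(285,350) and its tip at ~(422,243), bent a little to image left/up.

```bash
cat > h.py <<'E'
import numpy as np,cv2
from scipy.spatial.transform import Rotation as Rn
def K(c):
    h=c["color"].shape[0]; f=h/2/np.tan(np.radians(c["vfov"]/2))
    return np.array([[f,0,c["cx"]],[0,f,c["cy"]],[0,0,1]])
def ray(c,uv):
    R=cv2.Rodrigues(c["rvec"])[0]; o=-R.T@c["tvec"]
    d=R.T@np.linalg.inv(K(c))@np.array([uv[0],uv[1],1.]); return o,d/np.linalg.norm(d)
def onz(c,uv,z):
    o,d=ray(c,uv); return o+d*(z-o[2])/d[2]
def proj(c,P):
    return cv2.projectPoints(np.atleast_2d(np.float64(P)),c["rvec"],c["tvec"],K(c),None)[0][:,0]
def tri(obs):
    A=0;b=0
    for c,uv in obs:
        o,d=ray(c,uv); M=np.eye(3)-np.outer(d,d); A=A+M; b=b+M@o
    p=np.linalg.solve(A,b); return p,[np.linalg.norm(proj(c,p)[0]-uv) for c,uv in obs]
E
python3 - <<'E'
from h import *; from workcell import camera,status
t=camera("top"); s=camera("side"); w=camera("wrist")
import pickle; pickle.dump((t,s,w),open("pics/c0.pkl","wb"))
ct=lambda x,y:(45+(x+.5)/5-.5,148+(y+.5)/5-.5); cs=lambda x,y:(265+(x+.5)/6.6-.5,120+(y+.5)/6.6-.5)
np.set_printoptions(precision=4,suppress=True)
for n,a in dict(tagL=(272,280),tagR=(338,378),tagc=(305,328),b1l=(137,85),b1r=(202,178),b3l=(418,475),b3r=(490,573)).items(): print(n,onz(t,ct(*a),.21))
p1=onz(t,ct(60,78),.213);p2=onz(t,ct(420,590),.213); print("bar",p1,p2,np.degrees(np.arctan2(*(p1-p2)[[1,0]])))
print("root",onz(t,ct(285,350),.2))
print("tip tri",tri([(t,ct(422,243)),(s,cs(385,118))]), onz(t,ct(422,243),.2145))
print("cap tri", tri([(t,ct(370,330)),(s,cs(378,208))]))
f=lambda c,x,y:((x+.5)*.64-.5,(y+.5)*.64-.5)
print("holder plate", onz(t,f(t,478,310),.01),[onz(t,f(t,*a),.01)for a in((442,294),(485,272),(514,324),(472,347))])
print("hold side",[onz(s,f(s,*a),.01)for a in((353,373),(403,382),(387,414),(337,405))])
print("pink",onz(t,f(t,457,434),.01))
o=status.get_obs(); print(o["ee_pos"]); print(Rn.from_euler("xyz",o["tcp_rot"],degrees=True).as_matrix())
R=cv2.Rodrigues(w["rvec"])[0]; print("wristcam",-R.T@w["tvec"],R, w["vfov"])
E
```

```text
tagL [0.5249 0.2963 0.21  ]
tagR [0.4789 0.2653 0.21  ]
tagc [0.5023 0.2808 0.21  ]
b1l [0.6184 0.361  0.21  ]
b1r [0.5735 0.3297 0.21  ]
b3l [0.4337 0.2283 0.21  ]
b3r [0.3886 0.1953 0.21  ]
bar [0.6221 0.3957 0.213 ] [0.3819 0.226  0.213 ] 35.24751975379501
root [0.4936 0.2931 0.2   ]
tip tri (array([0.5383, 0.2224, 0.2378]), [np.float64(1.6054868987492472), np.float64(1.0665126268357956)]) [0.5394 0.2262 0.2145]
cap tri (array([0.5088, 0.2697, 0.1522]), [np.float64(0.8013282838312233), np.float64(0.5413486001371381)])
holder plate [ 0.552  -0.2005  0.01  ] [array([ 0.5821, -0.1387,  0.01  ]), array([ 0.6191, -0.2157,  0.01  ]), array([ 0.5255, -0.262 ,  0.01  ]), array([ 0.4875, -0.1872,  0.01  ])]
hold side [array([ 0.4863, -0.1772,  0.01  ]), array([ 0.578 , -0.1251,  0.01  ]), array([ 0.6186, -0.2112,  0.01  ]), array([ 0.532 , -0.2618,  0.01  ])]
pink [ 0.3395 -0.1553  0.01  ]
[0.2316 0.4987 0.231 ]
[[-0.0003  0.4213  0.9069]
 [-0.0005  0.9069 -0.4213]
 [-1.     -0.0006 -0.    ]]
wristcam [0.1609 0.533  0.3738] [[ 0.421   0.907  -0.0011]
 [ 0.8643 -0.4008  0.304 ]
 [ 0.2753 -0.1289 -0.9527]] 62.17373537777462
```

```bash
python3 -m jog '-50 0 10 0; -99 -10 60 5; -99 -25 115 10; -99 -42 170 15; -99 -58 225 20; -99 -75 280 25; -99 -95 335 30; -99 -95 357 30'; python3 - <<'E'
from h import *; from workcell import camera,status
import pickle
w=camera("wrist"); pickle.dump((w,status.get_obs()),open("pics/w1.pkl","wb"))
cv2.imwrite("pics/w1.png",cv2.resize(w["color"][:,:,::-1],(800,600),interpolation=cv2.INTER_CUBIC))
o=status.get_obs();print(o["time"],o["ee_pos"],o["tcp_rot"],o["q"])
E
```

```text
time: 1.25
ee_pos: [0.5172, 0.2597, 0.3301]
tcp_rot: [-43.8, 90.0, -98.9]
wrist_force: [-0.6, 0.3, 0.2]
opening: 0.0852
1.3 [0.51852272 0.25962927 0.32928861] [ -48.78185061   89.93888452 -103.90309777] [ 2.66203963e+01  1.31988352e+01  3.05983063e+01  1.07439182e+02
 -4.64562905e-02  8.17416595e+01]
```

View pics/w1.png

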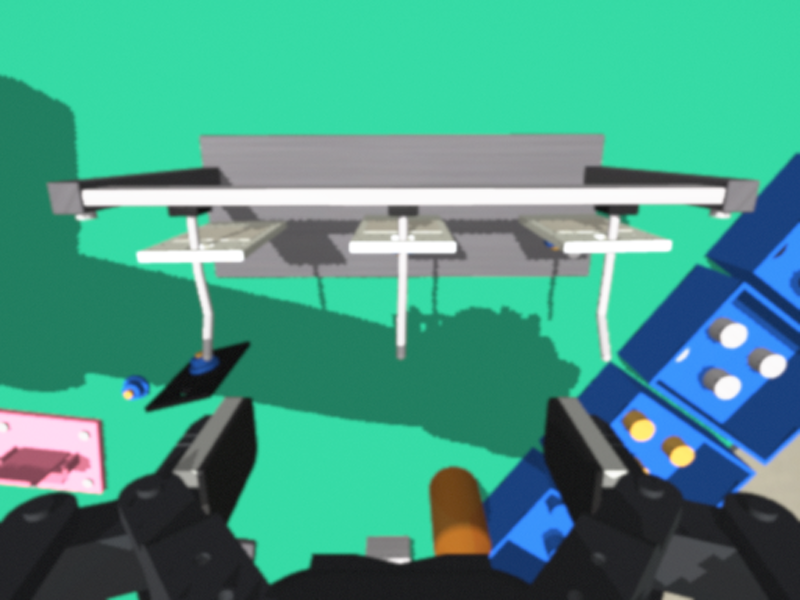

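Wrist view: middle tag's top edge runs (350,246)–(456,246), peg root is (403,218), tip (400,352); the black decoy and pink holder are off to the left. Next, two laterally displaced views to triangulate the peg.

```bash
cat > snap.py <<'E'
import sys,pickle; from h import *; from workcell import camera,status
n=sys.argv[1]; w=camera("wrist"); o=status.get_obs(); pickle.dump((w,o),open(f"pics/{n}.pkl","wb"))
print(o["time"],o["ee_pos"].round(4),o["tcp_rot"].round(2),o["wrist_force"].round(2),o["opening"].round(4))
cv2.imwrite(f"pics/{n}.png",w["color"][:,:,::-1])
E
python3 -m jog '20 50 -10 0; 30 90 -10 0; 30 90 -10 0; 30 90 -10 0; 30 90 -10 0; 30 90 -10 0; 30 90 -10 0; 30 90 -10 0' >/dev/null; python3 snap.py w2
python3 -m jog '0 -50 0 0; 0 -100 0 0; 0 -150 0 0; 0 -180 0 0; 0 -180 0 0; 0 -180 0 0; 0 -180 0 0; 0 -180 0 0'>/dev/null; python3 snap.py w3
python3 - <<'E'
from h import *
a,b=cv2.imread("pics/w2.png"),cv2.imread("pics/w3.png")
import pickle
for n in("w2","w3"):
    c=pickle.load(open(f"pics/{n}.pkl","rb"))[0]; u=proj(c,[[.5023,.2808,.21],[.538,.223,.235],[.4936,.2931,.2]]); print(u)
    u0=int(u[:,0].mean()); v0=int(u[:,1].mean()); x0=max(0,u0-66);y0=max(0,v0-90);im=cv2.imread(f"pics/{n}.png")[y0:y0+180,x0:x0+133]
    print(x0,y0); im=cv2.resize(im,None,fx=3,fy=3,interpolation=cv2.INTER_CUBIC)
    globals()[n]=np.pad(im,((0,540-im.shape[0]),(0,399-im.shape[1]),(0,0)))
cv2.imwrite("pics/st.png",np.hstack([w2,w3]))
E
```

```text
[[136.91608144 185.29546537]
 [129.99178651 281.18147406]
 [139.22673978 163.13034409]]Traceback (most recent call last):
  File "snap.py", line 3, in <module>
    print(o["time"],o["ee_pos"].round(4),o["tcp_rot"].round(2),o["wrist_force"].round(2),o["opening"].round(4))
                                                                                         ^^^^^^^^^^^^^^^^^^
AttributeError: 'float' object has no attribute 'round'
Traceback (most recent call last):
  File "snap.py", line 3, in <module>
    print(o["time"],o["ee_pos"].round(4),o["tcp_rot"].round(2),o["wrist_force"].round(2),o["opening"].round(4))
                                                                                         ^^^^^^^^^^^^^^^^^^
AttributeError: 'float' object has no attribute 'round'
[ WARN:0@0.272] global loadsave.cpp:275 findDecoder imread_('pics/w2.png'): can't open/read file: check file path/integrity
[ WARN:0@0.272] global loadsave.cpp:275 findDecoder imread_('pics/w3.png'): can't open/read file: check file path/integrity
[ WARN:0@0.273] global loadsave.cpp:275 findDecoder imread_('pics/w2.png'): can't open/read file: check file path/integrity
Traceback (most recent call last):
TypeError: 'NoneType' object is not subscriptable
```

Pictures are in the pickles; just the printing failed.

```bash
sed -i 's/o\["opening"\].round(4)/round(o["opening"],4)/' snap.py
python3 - <<'E'
from h import *
import pickle
out=[]
for n in("w2","w3"):
    c,o=pickle.load(open(f"pics/{n}.pkl","rb")); print(o["time"],o["ee_pos"],o["tcp_rot"])
    u=proj(c,[[.5023,.2808,.21],[.538,.223,.235],[.4936,.2931,.2]]); print(u.round(1).tolist())
    u0=int(u[:,0].mean()); v0=int(u[:,1].mean()); x0=max(0,u0-66);y0=max(0,v0-90);im=c["color"][y0:y0+180,x0:x0+133,::-1]
    print(x0,y0); im=cv2.resize(im,None,fx=3,fy=3,interpolation=cv2.INTER_CUBIC)
    out.append(np.pad(im,((0,540-im.shape[0]),(0,399-im.shape[1]),(0,0))))
cv2.imwrite("pics/st.png",np.hstack(out))
E
```

```text
2.35 [0.58326149 0.32211862 0.3005058 ] [82.14202502 89.98328574 27.22854483]
[[136.9, 185.3], [130.0, 281.2], [139.2, 163.1]]
69 119
3.4 [0.4364486  0.21901795 0.29977468] [ -99.3329537    89.94412699 -154.23695384]
[[372.8, 185.8], [368.9, 282.1], [370.4, 163.6]]
304 120
```

View pics/st.png

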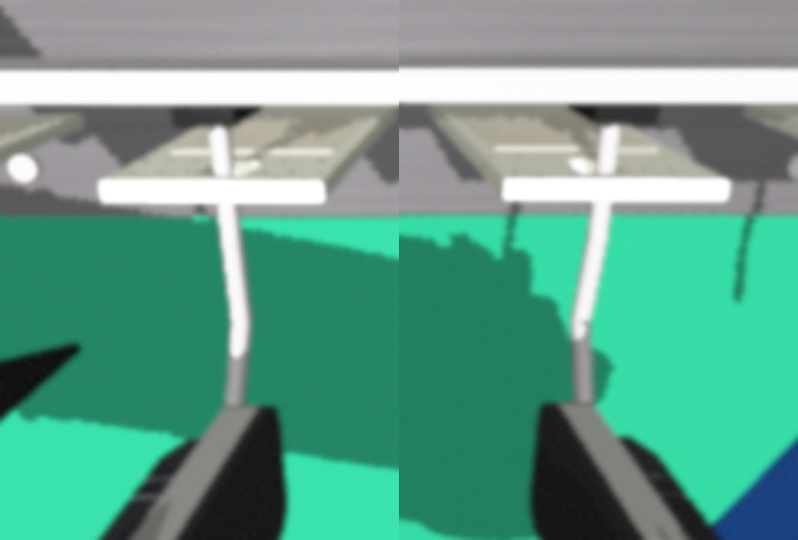

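Stereo pair: the middle peg drops from the tag to a bend near crop row ~340 (u≈240 left, 580 right), then turns up; its tip is hidden behind the finger in both. I'll extract it by mask along rows and take the tip from the first wrist view.

```bash
python3 - <<'E'
from h import *
import pickle
np.set_printoptions(precision=4,suppress=True)
C={n:pickle.load(open(f"pics/{n}.pkl","rb"))[0] for n in("w1","w2","w3")}
def cen(c,v,ulo,uhi):
    r=c["color"][v,ulo:uhi].astype(int); m=(r.max(1)-r.min(1)<45)&(r.max(1)>95); u=np.flatnonzero(m)
    if not len(u): return None
    g=np.split(u,np.flatnonzero(np.diff(u)>1)+1); g=max(g,key=len); return ulo+g.mean(),len(g)
# peg centre rows
ex=np.array([.577,-.817,0]); ey=np.array([-.817,-.577,0])
P0=np.array([.4936,.2931,0]);pts=[]
for v in range(192,256,4):
    a=cen(C["w2"],v,132,160)
    if a is None: continue
    # match by epipolar: find row v' in w3 s.t. residual is min
    best=min(((sum(tri([(C["w2"],(a[0],v)),(C["w3"],(b[0],vv))])[1]),vv,b) for vv in range(v-3,v+5) if (b:=cen(C["w3"],vv,355,382))),key=lambda x:x[0])
    p,_=tri([(C["w2"],(a[0],v)),(C["w3"],(best[2][0],best[1]))]); pts.append(p)
    print(v,a,best[1],best[2],p,"res %.2f"%best[0],"out %.4f lat %.4f"%((p-P0)@ex,(p-P0)@ey))
print("w1 peg rows",[(v,cen(C["w1"],v,240,275)) for v in range(166,234,4)])
k=lambda x,y,x0,y0:(x0+(x+.5)/3-.5,y0+(y+.5)/3-.5)
for nm,l,r in (("root",(219,132),(211,132)),("tagfront L",(100,203),(105,201)),("tagfront R",(326,203),(331,201)),("tagback L",(100,180),(105,179)),("tagback R",(326,180),(331,179))):
    L=k(*l,69,119);R=k(*r,304,120); p,e=tri([(C["w2"],L),(C["w3"],R)]); print(nm,p,np.round(e,2),onz(C["w2"],L,.21),onz(C["w3"],R,.21))
# tip in w1, bar line
f=lambda x,y:((x+.5)*.64-.5,(y+.5)*.64-.5)
for z in(.20,.21,.22): print("tip w1",z,onz(C["w1"],f(400,355),z))
p,q=onz(C["w1"],f(85,206),.213),onz(C["w1"],f(722,205),.213);print("bar front top edge",p,q,np.degrees(np.arctan2(*(q-p)[[1,0]])))
print("tag w1 front",onz(C["w1"],f(350,251),.21),onz(C["w1"],f(456,251),.21),"back",onz(C["w1"],f(350,241),.21),onz(C["w1"],f(456,241),.21))
E
```

```text
192 (np.float64(145.0), 7) 193 (np.float64(370.5), 6) [0.509  0.2753 0.201 ] res 0.47 out 0.0234 lat -0.0023
196 (np.float64(145.5), 8) 197 (np.float64(370.0), 7) [0.5109 0.2726 0.2009] res 0.46 out 0.0268 lat -0.0023
200 (np.float64(145.5), 8) 201 (np.float64(369.0), 7) [0.5125 0.2695 0.2007] res 0.45 out 0.0302 lat -0.0019
204 (np.float64(146.5), 8) 205 (np.float64(368.5), 6) [0.5148 0.2667 0.2001] res 0.44 out 0.0338 lat -0.0021
208 (np.float64(146.5), 8) 209 (np.float64(367.5), 6) [0.5165 0.2636 0.2   ] res 0.42 out 0.0373 lat -0.0017
212 (np.float64(147.5), 8) 213 (np.float64(366.5), 6) [0.5187 0.2604 0.1988] res 0.41 out 0.0412 lat -0.0017
216 (np.float64(147.5), 8) 217 (np.float64(366.0), 7) [0.5205 0.2576 0.1992] res 0.40 out 0.0446 lat -0.0015
220 (np.float64(148.5), 8) 221 (np.float64(365.5), 6) [0.5229 0.2546 0.1985] res 0.39 out 0.0484 lat -0.0017
224 (np.float64(148.5), 8) 225 (np.float64(364.5), 6) [0.5246 0.2514 0.1984] res 0.38 out 0.0520 lat -0.0012
228 (np.float64(149.0), 7) 229 (np.float64(364.0), 5) [0.5267 0.2484 0.1983] res 0.36 out 0.0557 lat -0.0012
232 (np.fl
[... 1216 characters left out ...]
 0.2983 0.21  ] [0.4917 0.2942 0.21  ]
tagfront L [0.4812 0.2654 0.2112] [0.08 0.08] [0.4809 0.2648 0.21  ] [0.4816 0.2654 0.21  ]
tagfront R [0.5279 0.2982 0.2108] [0.11 0.11] [0.5279 0.2978 0.21  ] [0.5283 0.2983 0.21  ]
tagback L [0.4781 0.2699 0.2094] [0.1 0.1] [0.4782 0.2702 0.21  ] [0.4779 0.2698 0.21  ]
tagback R [0.5248 0.3026 0.2091] [0.07 0.07] [0.5248 0.303  0.21  ] [0.5243 0.3025 0.21  ]
tip w1 0.2 [0.5399 0.2282 0.2   ]
tip w1 0.21 [0.5374 0.2318 0.21  ]
tip w1 0.22 [0.5349 0.2353 0.22  ]
bar front top edge [0.3558 0.2083 0.213 ] [0.6248 0.3963 0.213 ] 34.941899172746076
tag w1 front [0.4809 0.266  0.21  ] [0.5275 0.2985 0.21  ] back [0.4779 0.2706 0.21  ] [0.5242 0.3028 0.21  ]
```

Peg: level at z≈0.200 to 37 mm out, then sagging to 0.198 at the bend and rising at ~28° to a tip near (0.537, 0.232, 0.209); side drift is only ~1.5 mm. The tag's top is at 0.210 as it must be, centre (0.503, 0.284), yaw 35°.

```bash
cat > rel.py <<'E'
import sys; from h import *; from workcell import status
# usage: x y z [jaw angle] -> shift in tool mm and turn
o=status.get_obs(); R=Rn.from_euler("xyz",o["tcp_rot"],degrees=True).as_matrix()
a=[float(v) for v in sys.argv[1:]]; d=R.T@(np.array(a[:3])-o["ee_pos"])*1000
ya=np.degrees(np.arctan2(R[1,1],R[0,1])); print("now",o["ee_pos"].round(4),"jaw ang %.2f"%ya,"shift",d.round(1),"turn",[round(ya-x,2) for x in a[3:]],"F",o["wrist_force"].round(2),"open",round(o["opening"],4),"t",o["time"])
print("toolaxes",R.round(4).tolist(),"q",o["q"].round(1))
E
python3 rel.py .503 .284 .158 35.0
```

```text
now [0.4364 0.219  0.2998] jaw ang 35.10 shift [141.7  91.9 -14.9] turn [np.float64(0.1)] F [-0.57  0.75  0.49] open 0.0853 t 3.4
toolaxes [[-0.0009, 0.8182, 0.5749], [-0.0004, 0.5749, -0.8182], [-1.0, -0.001, -0.0002]] q [ 26.6  -1.3  11.4 102.7   0.   81.6]
```

```bash
python3 -m jog '0 50 -8 0; 0 92 -15 0; 20 92 -15 0; 45 92 -15 0; 70 92 -15 0; 95 92 -15 0; 95 92 -15 0; 95 92 -15 0'; python3 rel.py .503 .284 .158 35.0; python3 snap.py w4; python3 - <<'E'
from h import *
cv2.imwrite("pics/w4b.png",cv2.resize(cv2.imread("pics/w4.png"),(800,600),interpolation=cv2.INTER_CUBIC))
E
```

```text
time: 4.4
ee_pos: [0.503, 0.2841, 0.2062]
tcp_rot: [87.5, 90.0, 32.6]
wrist_force: [-0.0, -0.3, 0.3]
opening: 0.0855
now [0.503  0.2841 0.2062] jaw ang 35.09 shift [48.2 -0.1  0.1] turn [np.float64(0.09)] F [-0.   -0.25  0.26] open 0.0855 t 4.4
toolaxes [[0.0007, 0.8183, 0.5749], [0.0004, 0.5749, -0.8183], [-1.0, 0.0008, 0.0]] q [29.5  8.3 10.9 92.6  0.  84.4]
4.45 [0.5031 0.2841 0.2066] [85.29 89.92 30.38] [0.66 0.23 0.21] 0.0854
```

View pics/w4b.png

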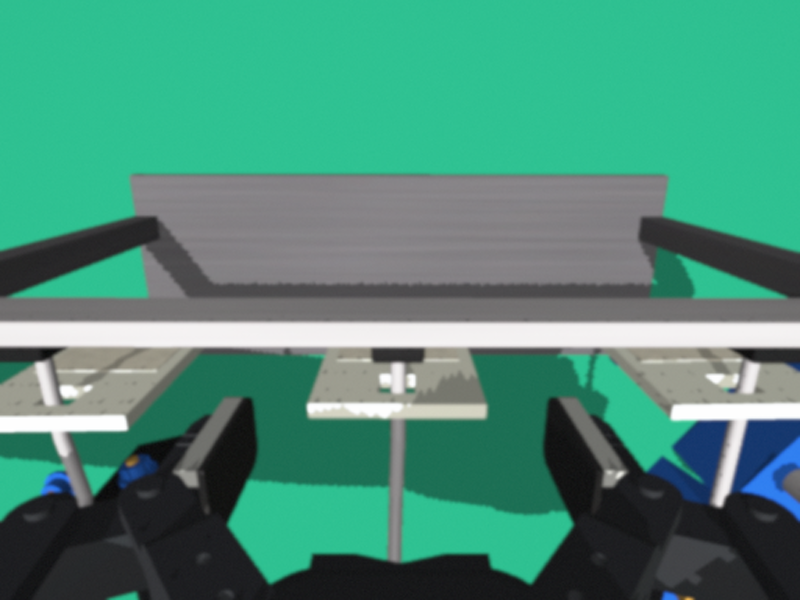

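Picture: the middle tag's top edge spans columns 308–487 (centre 397), with the pads' tips at 255 and 545 (centre 400); the neighbours are well clear of the fingers. I'll check where the TCP projects in depth.

```bash
python3 - <<'E'
from h import *; import pickle
c,o=pickle.load(open("pics/w4.pkl","rb")); R=Rn.from_euler("xyz",o["tcp_rot"],degrees=True).as_matrix()
for x in(-13,): 
  for y in(-42.5,42.5):
    for z in(-11,0,11): print(x,y,z,(proj(c,o["ee_pos"]+R@np.array([x,y,z])/1000)[0]/.64).round())
f=lambda x,y:((x+.5)*.64-.5,(y+.5)*.64-.5)
for a in((308,418),(487,418),(308,404),(487,404)): print(onz(c,f(*a),.21).round(4))
E
```

```text
-13 -42.5 -11 [251. 393.]
-13 -42.5 0 [255. 427.]
-13 -42.5 11 [258. 459.]
-13 42.5 -11 [545. 394.]
-13 42.5 0 [541. 427.]
-13 42.5 11 [538. 459.]
[0.4812 0.2656 0.21  ]
[0.5275 0.2982 0.21  ]
[0.4785 0.2698 0.21  ]
[0.5244 0.3021 0.21  ]
```

```bash
python3 -m jog '10 0 0 0; 22 0 0 0; 34 0 0 0; 44 0 0 0; 48 0 0 0; 48 0 0 0; 48 0 0 0; 48 0 0 0'; python3 -m jog '0 0 0 0; 0 0 0 0; 0 0 0 0; 0 0 0 0; 0 0 0 0; 0 0 0 0; 0 0 0 0; 0 0 0 0' 0 30;  python3 rel.py .503 .284 .158 35.0; python3 snap.py w5
```

```text
time: 5.45
ee_pos: [0.5029, 0.284, 0.1577]
tcp_rot: [82.9, 90.0, 28.0]
wrist_force: [-1.0, 0.9, -0.2]
opening: 0.0856
time: 6.45
ee_pos: [0.5028, 0.2839, 0.1574]
tcp_rot: [87.1, 90.0, 32.1]
wrist_force: [1.5, 1.5, 3.9]
opening: 0.0557
now [0.5028 0.2839 0.1574] jaw ang 35.09 shift [-0.6  0.2  0.1] turn [np.float64(0.09)] F [1.45 1.54 3.85] open 0.0557 t 6.45
toolaxes [[0.0003, 0.8183, 0.5748], [0.0002, 0.5748, -0.8183], [-1.0, 0.0004, 0.0]] q [29.5  7.8  5.  87.2  0.  84.4]
6.5 [0.5028 0.284  0.1574] [81.84 89.98 26.93] [1.38 1.36 3.35] 0.0553
```

Gripped at 55.7 mm; a +3.5 N upward reaction says the closing fingers pressed the tag down a little, so lift 4 mm to centre the slot on the peg.

```bash
python3 -m jog '-1 0 0 0; -2 0 0 0; -3 0 0 0; -4 0 0 0; -4 0 0 0; -4 0 0 0; -4 0 0 0; -4 0 0 0'; python3 rel.py .503 .284 .158 35.0; python3 snap.py w6;  python3 - <<'E'
from h import *; import pickle
im=[]
for n in("w5","w6"):
    x=cv2.imread(f"pics/{n}.png")[225:325,190:323]; im.append(cv2.resize(x,None,fx=3,fy=3,interpolation=cv2.INTER_CUBIC))
cv2.imwrite("pics/w56.png",np.hstack(im))
E
```

```text
time: 7.5
ee_pos: [0.5027, 0.2839, 0.1613]
tcp_rot: [-103.1, 90.0, -158.0]
wrist_force: [1.0, -0.2, -0.1]
opening: 0.0551
now [0.5027 0.2839 0.1613] jaw ang 35.09 shift [3.3 0.3 0.1] turn [np.float64(0.09)] F [ 1.03 -0.17 -0.14] open 0.0551 t 7.5
toolaxes [[-0.0001, 0.8183, 0.5748], [-0.0, 0.5748, -0.8183], [-1.0, -0.0001, -0.0]] q [29.5  7.9  5.5 87.6  0.  84.4]
7.55 [0.5027 0.2839 0.1613] [-134.24   90.    170.84] [ 0.27  0.69 -0.4 ] 0.0551
```

View pics/w56.png

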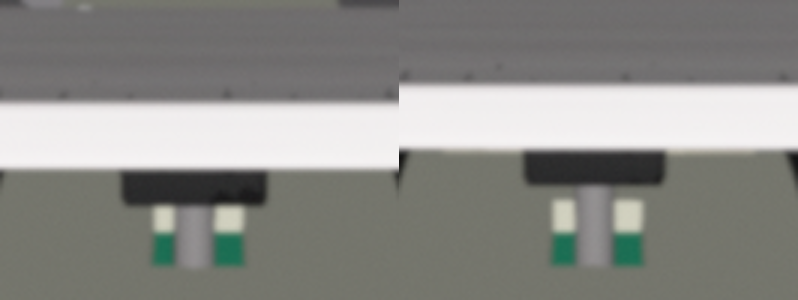

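Slot (552–643) around the peg (577–612) in the right picture: about centred, 0.4 mm off sideways, force near zero. Slide along the measured peg line.

```bash
python3 -m jog '0 -0.3 3 0; 0 -0.5 7 0; 0 -0.5 11 0; 0.3 -0.6 15 0; 0.5 -0.7 19 0; 0.8 -0.8 23 0; 1 -0.8 26 0; 1 -0.8 26 0'; python3 rel.py .503 .284 .158 35.0; python3 snap.py w7
```

```text
time: 8.55
ee_pos: [0.5171, 0.262, 0.1602]
tcp_rot: [-114.3, 90.0, -169.2]
wrist_force: [-0.9, 0.7, -0.7]
opening: 0.0556
now [0.5171 0.262  0.1602] jaw ang 35.07 shift [  2.2   1.1 -26.1] turn [np.float64(0.07)] F [-0.86  0.74 -0.7 ] open 0.0556 t 8.55
toolaxes [[-0.0001, 0.8185, 0.5746], [-0.0, 0.5746, -0.8185], [-1.0, -0.0, -0.0]] q [26.9  8.2  5.7 87.5  0.  81.8]
8.6 [0.517  0.2621 0.1603] [-134.88   89.99  170.2 ] [-0.76  0.34 -1.33] 0.0554
```

```bash
cat > prof.py <<'E'
import sys; from h import *
im=cv2.imread(f"pics/{sys.argv[1]}.png")[:,:,::-1]
for v in map(int,sys.argv[2:]): print(v,' '.join("%d/%d/%d"%tuple(p) for p in im[v,236:278:1]))
E
python3 prof.py w6 302 311; python3 prof.py w7 290 302 311
```

```text
302 116/117/108 117/117/108 117/118/108 115/117/107 115/121/109 120/135/120 128/151/132 131/157/137 133/159/139 133/159/139 132/158/138 127/151/132 119/137/124 117/124/119 126/126/125 134/131/131 139/135/136 143/140/141 146/143/144 144/143/143 144/142/142 139/138/137 133/130/131 125/124/124 117/119/117 115/126/117 123/143/127 132/157/137 133/158/139 133/159/139 133/158/138 133/157/138 132/158/137 128/152/133 119/138/122 114/123/110 114/116/107 117/118/109 116/116/107 117/117/109 116/117/108 116/116/108
311 116/117/109 117/118/109 116/116/107 107/112/102 88/108/95 63/109/88 40/109/84 29/109/84 30/110/84 29/110/83 31/109/84 42/109/85 68/107/92 101/113/107 121/121/120 132/129/130 138/134/136 143/140/140 146/142/143 144/141/141 143/140/141 138/136/136 133/130/132 123/121/122 107/111/109 80/102/93 51/104/84 34/108/83 30/110/83 26/109/82 30/110/84 30/111/84 30/111/84 33/110/84 55/110/87 85/109/94 105/112/101 114/115/106 116/117/108 117/117/108 116/117/108 117/118/109
290 116/118/109 116/118/108 117/118/108 117/118/109 119/120/111 122/123/113 125/126/116 126/127/117 127/127/117 128/128/118 
[... 658 characters left out ...]
7/137 135/133/134 127/126/126 118/118/117 112/122/115 120/140/125 128/153/134 131/157/137 132/157/137 132/158/137 132/158/138 127/151/133 117/135/119 114/123/111 115/116/107 117/118/109 116/117/108 116/117/109 117/118/108 116/117/109
311 117/117/108 116/116/107 113/115/106 108/113/103 89/109/95 63/108/88 40/109/84 32/110/84 29/109/83 30/110/84 30/109/84 31/110/84 42/108/85 68/106/91 98/109/104 120/120/119 130/128/128 136/133/134 142/137/139 141/138/139 142/139/139 142/139/139 139/135/136 132/129/129 124/122/122 108/113/111 80/106/95 50/106/86 34/109/83 29/110/83 29/111/84 29/111/84 29/109/83 34/110/84 54/109/86 84/109/92 105/112/100 114/116/106 116/117/108 117/118/108 116/117/108 117/118/109
```

```bash
python3 -m jog '0.4 0 3 0; 0.8 -0.1 6 0; 1.1 -0.2 9 0; 1.4 -0.2 12 0; 1.4 -0.3 14 0; 1.2 -0.3 16 0; 0.6 -0.3 18 0; 0.6 -0.3 18 0'; python3 rel.py .503 .284 .158 35.0; python3 snap.py w8; python3 prof.py w8 311
```

```text
time: 9.6
ee_pos: [0.5272, 0.2472, 0.1598]
tcp_rot: [85.3, 90.0, 30.4]
wrist_force: [0.1, -0.5, -0.2]
opening: 0.0548
now [0.5272 0.2472 0.1598] jaw ang 35.08 shift [  1.8   1.4 -44. ] turn [np.float64(0.08)] F [ 0.09 -0.49 -0.15] open 0.0548 t 9.6
toolaxes [[0.0001, 0.8184, 0.5747], [0.0001, 0.5747, -0.8184], [-1.0, 0.0001, 0.0]] q [25.1  8.5  6.1 87.5  0.  80. ]
9.65 [0.5271 0.2472 0.1598] [132.28  89.99  77.37] [-0.47  0.11 -0.87] 0.0553
311 115/117/107 116/117/109 114/115/106 106/112/102 88/108/95 62/107/88 40/108/84 31/108/82 32/110/84 31/109/84 30/108/82 38/108/84 59/105/87 89/106/98 111/114/112 123/122/122 128/126/126 134/132/132 140/138/139 142/141/141 140/139/139 134/133/132 128/126/126 120/118/118 108/109/108 86/103/96 60/105/88 38/108/84 31/109/84 29/109/83 30/110/84 30/110/84 30/110/83 34/110/84 52/107/84 85/109/93 105/112/101 115/117/108 115/116/107 115/116/107 116/117/108 116/116/107
```

```bash
python3 -m jog '-0.8 0 1.5 0; -1.8 0 3 0; -2.9 0 5 0; -4 0 7 0; -5.1 -0.1 9 0; -6.2 -0.1 11 0; -7.2 -0.1 13 0; -7.2 -0.1 13 0'; python3 rel.py .503 .284 .158 35.0; python3 snap.py w9; python3 prof.py w9 311
```

```text
time: 10.65
ee_pos: [0.5346, 0.2364, 0.167]
tcp_rot: [68.2, 90.0, 13.3]
wrist_force: [-0.1, 0.8, -1.6]
opening: 0.0552
now [0.5346 0.2364 0.167 ] jaw ang 35.08 shift [  9.    1.5 -57.1] turn [np.float64(0.08)] F [-0.14  0.77 -1.56] open 0.0552 t 10.65
toolaxes [[0.0001, 0.8184, 0.5747], [0.0, 0.5747, -0.8184], [-1.0, 0.0001, 0.0]] q [23.9  8.9  7.2 88.4 -0.  78.8]
10.7 [0.5345 0.2365 0.1669] [75.16 90.   20.24] [-0.43  0.02 -0.85] 0.0552
311 115/116/107 116/117/108 114/115/106 107/112/103 88/108/94 61/107/86 41/109/84 34/110/84 27/109/82 32/109/84 35/109/84 55/107/87 85/106/97 109/111/109 120/117/117 127/125/125 133/130/130 138/136/136 144/141/142 141/139/140 135/133/133 130/128/127 121/119/120 112/112/110 95/105/100 68/105/90 41/107/83 32/110/83 29/110/83 29/109/82 30/110/83 29/109/83 29/109/82 34/110/83 54/108/86 84/108/92 106/112/102 114/115/107 115/117/108 116/116/107 116/116/107 116/116/107
```

```bash
python3 -m jog '-0.9 -0.3 2 0; -1.8 -0.5 4 0; -2.7 -0.5 6 0; -3.5 -0.5 8 0; -4.5 -0.5 10 0; -6 -0.5 14 0; -8 -0.5 20 0; -12 -0.5 28 0'; python3 rel.py .503 .284 .158 35.0; python3 snap.py w10; python3 prof.py w10 311
```

```text
time: 11.7
ee_pos: [0.5504, 0.2129, 0.179]
tcp_rot: [-98.6, 90.0, -153.5]
wrist_force: [0.3, -0.0, -1.0]
opening: 0.0552
now [0.5504 0.2129 0.179 ] jaw ang 35.09 shift [ 21.    2.1 -85.4] turn [np.float64(0.09)] F [ 0.32 -0.01 -1.02] open 0.0552 t 11.7
toolaxes [[-0.0002, 0.8182, 0.5749], [-0.0001, 0.5749, -0.8182], [-1.0, -0.0002, -0.0]] q [21.2  9.8  9.6 89.8 -0.  76.1]
11.75 [0.5511 0.2123 0.1797] [48.86 89.95 -6.08] [-0.44 -1.49 -0.59] 0.0551
311 150/150/139 149/150/138 147/149/137 140/153/138 118/169/143 90/196/154 66/215/164 61/222/170 59/221/169 58/212/162 53/201/153 55/203/154 55/204/156 54/193/147 53/187/143 51/186/141 49/171/131 43/151/115 42/143/110 39/141/107 39/141/108 39/141/107 39/141/108 40/141/108 39/141/107 40/141/108 40/142/108 41/141/108 39/141/108 39/141/107 43/143/109 41/142/108 39/141/108 45/141/108 73/141/113 109/140/121 136/144/131 146/148/136 149/150/139 150/151/140 150/152/140 149/150/139
```

The tag is off the peg (background visible through the slot). Lift, and carry it towards the holder's viewing pose.

```bash
python3 -m jog '-20 0 8 0; -45 -8 25 0; -61 -25 55 1; -61 -45 88 2; -61 -66 121 3; -61 -88 154 4; -61 -105 182 4; -61 -115 198 4' >/dev/null; python3 rel.py .584 -.263 .24 27
```

```text
now [ 0.57   -0.0164  0.2401] jaw ang 31.01 shift [ 1.000e-01 -1.150e+02  2.186e+02] turn [np.float64(4.01)] F [ 0.22 -0.03 -1.27] open 0.0556 t 12.75
toolaxes [[0.0003, 0.8571, 0.5152], [-0.0, 0.5152, -0.8571], [-1.0, 0.0002, 0.0002]] q [-1.6  8.  14.4 96.3 -0.  57.3]
```

```bash
python3 -m jog '0 -18 34 1; 0 -36 68 2; 0 -54 102 3; 0 -72 136 4; 0 -90 170 4; 0 -105 200 4; 0 -115 218 4; 0 -115 218 4' >/dev/null; python3 rel.py .584 -.263 .24 27; python3 snap.py w11; python3 - <<'E'
from h import *
cv2.imwrite("pics/w11b.png",cv2.resize(cv2.imread("pics/w11.png"),(800,600),interpolation=cv2.INTER_CUBIC))
E
```

```text
now [ 0.584  -0.2616  0.2395] jaw ang 27.02 shift [-0.5 -0.6  1.2] turn [np.float64(0.02)] F [ 1.02  0.52 -1.11] open 0.0553 t 13.75
toolaxes [[-0.0005, 0.8909, 0.4543], [0.0004, 0.4543, -0.8909], [-1.0, -0.0003, -0.0005]] q [-24.1  18.3  26.5  98.3   0.   38.8]
13.8 [ 0.584  -0.2608  0.2397] [-173.05   89.97  124.  ] [-0.02  0.1  -0.41] 0.0553
```

View pics/w11b.png

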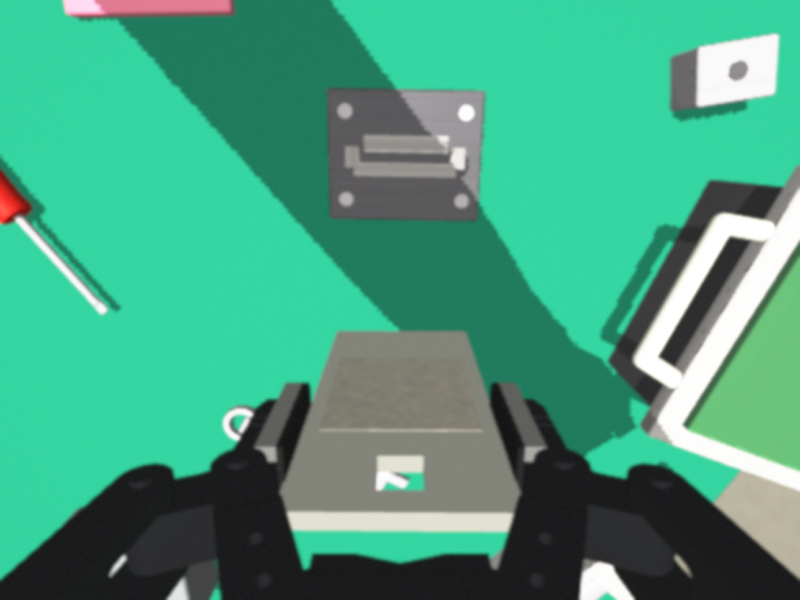

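The holder (grey) is at (405,155): the upper strip (364–450) is shorter, so it is the tall back plate; the lower strip (353–458) is the longer front lip, on the tool's +z side, which is where the cap faces. So the orientation is right. Now zoom for an exact fix.

```bash
python3 - <<'E'
from h import *
im=cv2.imread("pics/w11.png")[52:146,205:315]
cv2.imwrite("pics/hold.png",cv2.convertScaleAbs(cv2.resize(im,None,fx=6,fy=6,interpolation=cv2.INTER_CUBIC),alpha=1.3,beta=0))
E
```

```text
(no output)
```

View pics/hold.png

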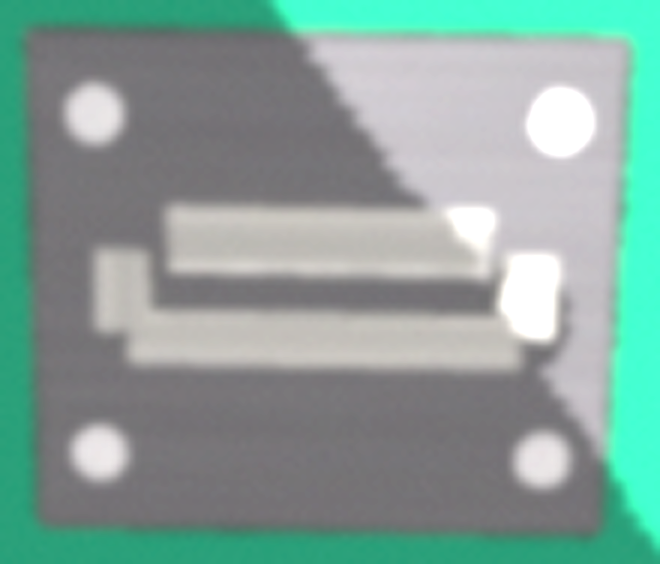

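The crop shows the back-plate strip with inner edge at row ~275, the lip's inner edge at row ~311, cheek inner edges at columns ~150 and ~500, and base corners (28,30), (630,40), (604,533), (42,525).

```bash
python3 - <<'E'
from h import *; import pickle
np.set_printoptions(precision=4,suppress=True)
c,o=pickle.load(open("pics/w11.pkl","rb")); k=lambda x,y:(205+(x+.5)/6-.5,52+(y+.5)/6-.5)
B=[onz(c,k(*a),.01) for a in((28,30),(630,40),(604,533),(42,525))]
S=[onz(c,k(*a),.011) for a in((95,113),(560,121),(541,461),(99,453))]
print("base c",np.mean(B,0),[round(np.linalg.norm(B[i]-B[(i+1)%4]),4) for i in range(4)]); print("screw c",np.mean(S,0))
an=lambda p,q:np.degrees(np.arctan2(*(q-p)[[1,0]]))
print("ang base",an(B[0],B[1]),an(B[3],B[2]),"screws",an(S[0],S[1]),an(S[3],S[2]), "x-dir+90",an(B[3],B[0])-90,an(B[2],B[1])-90)
bp=[onz(c,k(*a),.065) for a in((168,272),(490,279))]; lp=[onz(c,k(*a),.034) for a in((150,309),(498,315))]
out=[onz(c,k(*a),.039) for a in((128,364),(522,371))]
print("ang bp,lip,lipout",an(*bp),an(*lp),an(*out)); 
th=np.radians(26); ly=np.array([np.cos(th),np.sin(th),0]); 
for a in(26,26.5,27):
    th=np.radians(a); ey=np.array([np.cos(th),np.sin(th),0]); ez=np.array([np.sin(th),-np.cos(th),0])
    C=np.mean(B,0)
    f=lambda p:((np.mean(p,0) if isinstance(p,list) else p)-C)@np.array([ey,ez]).T*1000
    print(a,"bp in",f(bp),"lip in",f(lp),"lipout",f(out),"cheeks",f(onz(c,k(150,285),.034)),f(onz(c,k(499,295),.034)),"bp ends",f(bp[0]),f(bp[1]))
# held tag bottom edge & top edge (slot view)
print("tag top", onz(c,(286*.64,530*.64),o["ee_pos"][2]+.0526),onz(c,(516*.64,530*.64),o["ee_pos"][2]+.0526), "ee",o["ee_pos"])
g=lambda x,y:((x+.5)*.64-.5,(y+.5)*.64-.5)
zb=o["ee_pos"][2]-.0604
R=Rn.from_euler("xyz",o["tcp_rot"],degrees=True).as_matrix()
for nm,p,z in(("bot L",(337,332),zb),("bot R",(466,332),zb),("top L",(288,515),zb+.113),("top R",(516,515),zb+.113)): print(nm,(R.T@(onz(c,g(*p),z)-o["ee_pos"])*1000))
E
```

```text
base c [ 0.5544 -0.1952  0.01  ] [np.float64(0.1082), np.float64(0.0882), np.float64(0.1089), np.float64(0.0883)]
screw c [ 0.554  -0.1954  0.011 ]
ang base 26.146416732907372 26.22089649124558 screws 26.105238506779894 26.011260634827256 x-dir+90 26.243885937630637 26.691274520986326
ang bp,lip,lipout 25.83728444378755 26.078756370768573 26.042367167966574
26 bp in [-0.0772 -3.346 ] lip in [-0.4967  3.0752] lipout [-0.169  12.2265] cheeks [-30.9654  -0.9077] [30.013  -0.3284] bp ends [-25.645   -3.4186] [25.4905 -3.2734]
26.5 bp in [-0.048  -3.3465] lip in [-0.5235  3.0708] lipout [-0.2756 12.2246] cheeks [-30.9563  -1.1779] [30.0147 -0.0665] bp ends [-25.6142  -3.6422] [25.5181 -3.0508]
27 bp in [-0.0188 -3.3468] lip in [-0.5503  3.0661] lipout [-0.3823 12.2217] cheeks [-30.9449  -1.448 ] [30.0141  0.1954] bp ends [-25.5815  -3.8656] [25.5438 -2.828 ]
tag top [ 0.5628 -0.2746  0.2923] [ 0.6083 -0.2514  0.2923] ee [ 0.584  -0.2608  0.2397]
bot L [ 60.403  -27.4534  -1.616 ]
bot R [60.3989 28.7522 -1.5965]
top L [-52.5973 -24.5414  -1.4586]
top R [-52.601   25.494   -1.4546]
```

Slot centre = base centre ≈ (0.554, −0.195), angle 26.1°; sizes agree (108.5 × 88 vs 110 × 90, back plate 51 long, cheeks 61 apart). The held tag is upright in the gripper, under 1 mm off the tool plane. Hover over the slot.

```bash
python3 rel.py .5534 -.195 .1455 26.1
```

```text
now [ 0.584  -0.2608  0.2397] jaw ang 27.06 shift [ 94.2   2.7 -72.4] turn [np.float64(0.96)] F [-0.02  0.1  -0.41] open 0.0553 t 13.8
toolaxes [[-0.0003, 0.8905, 0.4549], [0.0005, 0.4549, -0.8905], [-1.0, -0.0001, -0.0006]] q [-24.1  18.2  26.5  98.3   0.   38.9]
```

```bash
python3 -m jog '0 1 -20 0; 5 2 -45 1; 15 2.7 -65 1; 35 2.7 -72.4 1; 60 2.7 -72.4 1; 82 2.7 -72.4 1; 94 2.7 -72.4 1; 94 2.7 -72.4 1'>/dev/null;python3 -m jog '0 0 0 0; 0 0 0 0; 0 0 0 0; 0 0 0 0; 0 0 0 0; 0 0 0 0; 0 0 0 0; 0 0 0 0'>/dev/null; python3 rel.py .5534 -.195 .1455 26.1; python3 snap.py w12; python3 rel.py .5534 -.195 .1455 26.1;  python3 - <<'E'
from h import *
im=cv2.imread("pics/w12.png")[170:270,190:323]
cv2.imwrite("pics/w12c.png",cv2.convertScaleAbs(cv2.resize(im,None,fx=6,fy=6,interpolation=cv2.INTER_CUBIC),alpha=1.3,beta=0))
E
```

```text
now [ 0.5534 -0.1952  0.1459] jaw ang 26.09 shift [ 0.4  0.1 -0.1] turn [np.float64(-0.01)] F [ 0.29 -0.26 -0.66] open 0.0556 t 15.8
toolaxes [[-0.0, 0.8981, 0.4397], [0.0, 0.4397, -0.8981], [-1.0, -0.0, -0.0]] q [-19.4   9.1   5.2  86.1  -0.   44.5]
15.85 [ 0.5534 -0.1951  0.1459] [-133.11   90.    162.98] [-0.33  0.5  -0.38] 0.0554
now [ 0.5534 -0.1951  0.1459] jaw ang 26.09 shift [ 0.4  0.1 -0.1] turn [np.float64(-0.01)] F [-0.33  0.5  -0.38] open 0.0554 t 15.85
toolaxes [[-0.0001, 0.8981, 0.4397], [0.0, 0.4397, -0.8981], [-1.0, -0.0, -0.0]] q [-19.4   9.1   5.2  86.1  -0.   44.5]
```

View pics/w12c.png

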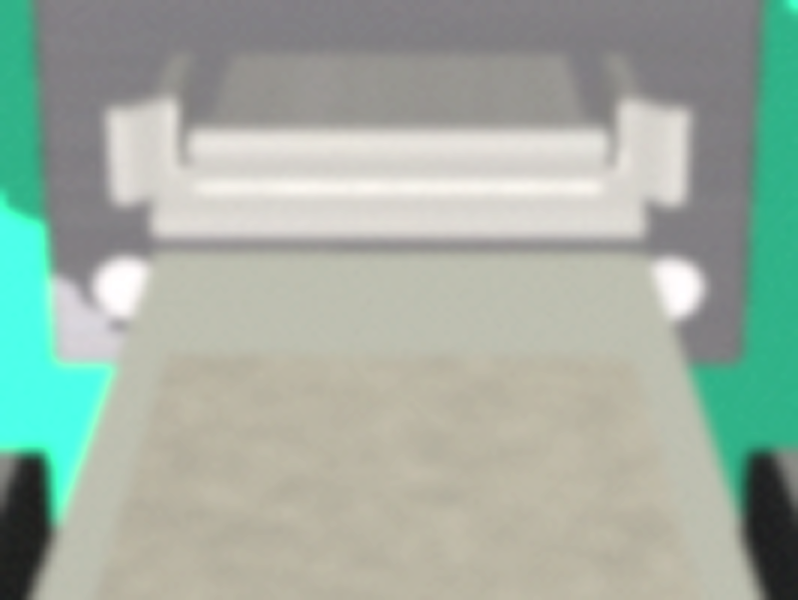

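```bash
python3 - <<'E'
from h import *; import pickle
np.set_printoptions(precision=2,suppress=True)
c,o=pickle.load(open("pics/w12.pkl","rb")); k=lambda x,y:(190+(x+.5)/6-.5,170+(y+.5)/6-.5)
R=Rn.from_euler("xyz",o["tcp_rot"],degrees=True).as_matrix(); T=lambda p:(R.T@(p-o["ee_pos"])*1000)
zb=o["ee_pos"][2]-.0604
for nm,p,z in(("bot L",(152,250),zb),("bot R",(650,250),zb),("rim L",(188,128),.071),("rim R",(610,128),.071),("lipout L",(150,238),.039),("lipout R",(648,238),.039),("baseL",(57,362),.01),("baseR",(744,362),.01),("cheek L in",(178,98),.039),("cheekR in",(622,98),.039),("bp in L",(190,196),.065),("bpin R",(606,196),.065)): print(nm,T(onz(c,k(*p),z))[1:])
E
```

```text
bot L [-27.4   -3.04]
bot R [29.11 -3.06]
rim L [-24.49 -13.12]
rim R [ 25.76 -13.14]
lipout L [-33.98  12.58]
lipout R [35.31 12.55]
baseL [-53.55  44.17]
baseR [55.43 44.13]
cheek L in [-29.38  -7.68]
cheekR in [30.97 -7.7 ]
bp in L [-25.23  -2.51]
bpin R [26.26 -2.52]
```

Picture: the tag's bottom edge (150–650, row 250) is centred over the holder's lip (150–648) and back plate (188–610); the numbers agree to under 1 mm. Start lowering, watching force.

```bash
python3 -m jog '3 0 0.2 0; 8 0 0.2 0; 14 0 0.2 0; 20 0 0.2 0; 26 0 0.2 0; 32 0 0.2 0; 38 0 0.2 0; 42 0 0.2 0'; python3 rel.py .5534 -.195 .0704 26.1; python3 -m jog '2 0 0 0; 4 0 0 0; 6 0 0 0; 8 0 0 0; 10 0 0 0; 12 0 0 0; 13 0 0 0; 13 0 0 0';  python3 rel.py .5534 -.195 .0704 26.1
```

```text
time: 16.85
ee_pos: [0.5534, -0.1953, 0.1034]
tcp_rot: [-128.5, 90.0, 167.6]
wrist_force: [0.8, -0.9, -1.2]
opening: 0.0551
now [ 0.5534 -0.1953  0.1034] jaw ang 26.09 shift [33.   0.2 -0.3] turn [np.float64(-0.01)] F [ 0.81 -0.86 -1.22] open 0.0551 t 16.85
toolaxes [[-0.0003, 0.8981, 0.4398], [0.0001, 0.4398, -0.8981], [-1.0, -0.0003, -0.0002]] q [-19.4   9.4   0.8  81.4  -0.   44.5]
time: 17.85
ee_pos: [0.5534, -0.1953, 0.0908]
tcp_rot: [-143.7, 90.0, 152.4]
wrist_force: [-0.2, 0.5, -0.2]
opening: 0.056
now [ 0.5534 -0.1953  0.0908] jaw ang 26.09 shift [20.4  0.1 -0.3] turn [np.float64(-0.01)] F [-0.2   0.5  -0.16] open 0.056 t 17.85
toolaxes [[-0.0001, 0.8981, 0.4397], [0.0001, 0.4397, -0.8981], [-1.0, -0.0001, -0.0001]] q [-19.4   9.6  -0.4  80.    0.   44.5]
```

```bash
python3 -m jog '2 0 0 0; 4 0 0 0; 6 0 0 0; 8 0 0 0; 10 0 0 0; 12 0 0 0; 14 0 0 0; 16 0 0 0'; python3 -m jog '0.5 0 0 0; 1 0 0 0; 1.5 0 0 0; 2 0 0 0; 2.5 0 0 0; 3 0 0 0; 3 0 0 0; 3 0 0 0';  python3 rel.py .5534 -.195 .0704 26.1
```

```text
time: 18.85
ee_pos: [0.5535, -0.1953, 0.0748]
tcp_rot: [15.0, 90.0, -48.9]
wrist_force: [0.2, 0.1, -0.6]
opening: 0.0555
time: 19.85
ee_pos: [0.5535, -0.1953, 0.0719]
tcp_rot: [169.3, 90.0, 105.4]
wrist_force: [0.5, 0.4, -0.4]
opening: 0.0557
now [ 0.5535 -0.1953  0.0719] jaw ang 26.08 shift [ 1.5  0.1 -0.3] turn [np.float64(-0.02)] F [ 0.46  0.42 -0.36] open 0.0557 t 19.85
toolaxes [[-0.0, 0.8981, 0.4397], [0.0, 0.4397, -0.8981], [-1.0, 0.0, -0.0]] q [-19.4   9.9  -2.1  78.    0.   44.5]
```

```bash
python3 -m jog '0.3 0 0 0; 0.5 0 0 0; 0.7 0 0 0; 0.8 0 0 0; 0.8 0 0 0; 0.8 0 0 0; 0.8 0 0 0; 0.8 0 0 0' | egrep "ee_pos|force"; python3 -m jog '0.2 0 0 0; 0.4 0 0 0; 0.5 0 0 0; 0.6 0 0 0; 0.6 0 0 0; 0.6 0 0 0; 0.6 0 0 0; 0.6 0 0 0' | egrep "ee_pos|force"; python3 -c "
from workcell import status
import numpy as np
print(status.get_obs()['wrist_force'],status.get_obs()['joint_efforts'])"
```

```text
ee_pos: [0.5535, -0.1953, 0.0711]
wrist_force: [0.3, -0.2, -0.3]
ee_pos: [0.5536, -0.1954, 0.0709]
wrist_force: [-0.3, 0.8, 5.5]
[-0.26099091  0.77475295  5.50265158] [ 1.76881179e-01 -5.46267915e+01  4.46109188e+01 -6.87179547e-01
  1.91273061e-01 -1.26424857e-02]
```

Contact at TCP z 0.0709, i.e. bottom edge ≈0.0105, which matches the floor at 0.010: home. Ease the pressure slightly, then release.

```bash
python3 -m jog '-0.1 0 0 0; -0.2 0 0 0; -0.3 0 0 0; -0.3 0 0 0; -0.3 0 0 0; -0.3 0 0 0; -0.3 0 0 0; -0.3 0 0 0' | egrep "ee_pos|force"; python3 -m jog '0 0 0 0; 0 0 0 0; 0 0 0 0; 0 0 0 0; 0 0 0 0; 0 0 0 0; 0 0 0 0; 0 0 0 0' 1 ; python3 snap.py w13
```

```text
ee_pos: [0.5536, -0.1954, 0.0709]
wrist_force: [-0.1, 1.4, 5.0]
time: 23.85
ee_pos: [0.5535, -0.1953, 0.0708]
tcp_rot: [7.9, 90.0, -56.0]
wrist_force: [0.7, 0.6, 0.9]
opening: 0.0857
23.9 [ 0.5535 -0.1953  0.0708] [ 46.04  90.   -17.88] [ 0.34 -0.1   0.56] 0.0855
```

```bash
python3 -m jog '-5 0 0 0; -15 0 0 0; -30 0 0 0; -50 0 0 0; -75 0 0 0; -100 0 0 0; -125 0 0 0; -150 0 0 0'|grep force; python3 -m jog '-15 0 20 0; -25 0 50 0; -25 0 75 0; -25 0 75 0; -25 0 75 0; -25 0 75 0; -25 0 75 0; -25 0 75 0'|egrep "ee_pos|force"; python3 snap.py w14; python3 - <<'E'
from h import *; from workcell import camera
w=cv2.imread("pics/w14.png"); s=camera("side")["color"][:,:,::-1]; t=camera("top")["color"][:,:,::-1]
cv2.imwrite("pics/side_e.png",s); cv2.imwrite("pics/top_e.png",t)
a=cv2.resize(w,(400,300)); b=cv2.resize(s[110:300,200:400],(400,300+80))[:300]
b=cv2.resize(s[110:290,200:440],(400,300),interpolation=cv2.INTER_CUBIC)
d=cv2.resize(t[140:320,40:280+100],(400,300)); e=cv2.resize(s[215:275,205:285],(400,300),interpolation=cv2.INTER_CUBIC)
cv2.imwrite("pics/fin.png",np.vstack([np.hstack([a,b]),np.hstack([d,e])]))
E
```

```text
wrist_force: [1.0, -0.8, -0.7]
ee_pos: [0.5864, -0.2623, 0.246]
wrist_force: [-1.2, -0.6, 0.2]
25.95 [ 0.5864 -0.2624  0.246 ] [ 41.3   89.99 -22.59] [ 0.64 -0.88  0.06] 0.0855
```

View pics/fin.png

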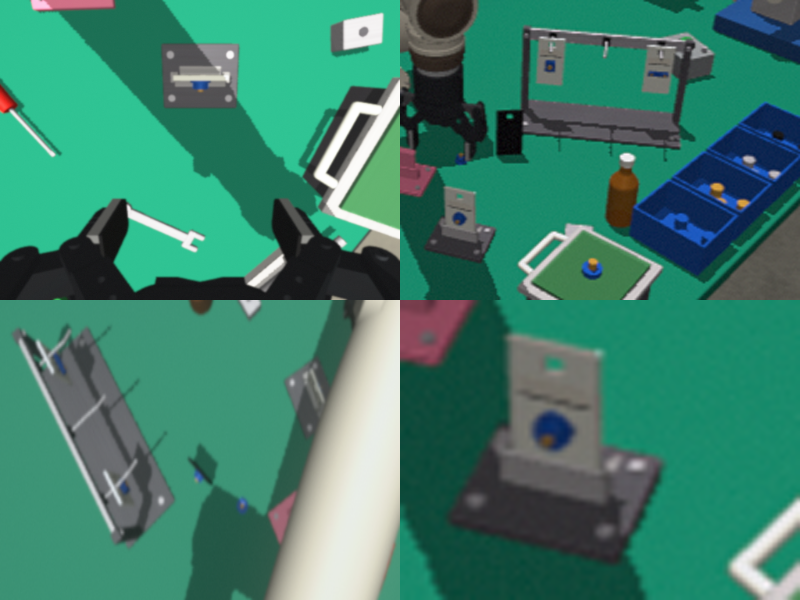

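The wrist and side views show the tag standing upright in the grey holder with its cap on the lip side. The two neighbours are still hanging and nothing else has moved. One last check on height by the top edge's apparent width, then hand in.

```bash
python3 - <<'E'
from h import *; import pickle; from workcell import bot
c,o=pickle.load(open("pics/w14.pkl","rb")); im=c["color"].astype(int)
x0,x1,y0,y1=int(162*1.28),int(240*1.28),int(60*1.28),int(90*1.28)
m=((im.min(2)>150)*255).astype(np.uint8)[y0:y1,x0:x1]
n,_,st,_=cv2.connectedComponentsWithStats(m); b=st[1+np.argmax(st[1:,2])]; print(b)
u0,u1,v=x0+b[0]-.5,x0+b[0]+b[2]-.5,y0+b[1]+b[3]/2-.5
for z in(.118,.123,.128): p,q=onz(c,(u0,v),z),onz(c,(u1,v),z); print(z,"width %.1f"%(1000*np.linalg.norm(p-q)),"mid",((p+q)/2).round(4))
print(bot.job_done())
E
```

```text
[ 14   8  74  22 692]
0.118 width 60.0 mid [ 0.5534 -0.1909  0.118 ]
0.123 width 58.9 mid [ 0.5534 -0.1909  0.123 ]
0.128 width 57.8 mid [ 0.5533 -0.1909  0.128 ]
the job is handed in; nothing more can be done
None
```

The capped tag is off the middle peg and standing upright in the grey holder, fully home with its cap on the front-lip side, and the job is handed in at about 26 s. I found the peg's kink in two wrist views, then slid the slot along it with only about 0–1.5 N at the wrist in each reading. I lowered the tag into the slot and let go only once it rested on the floor.

**What the last checks showed:**
- **Seating:** there was no force on the way into the slot. It touched down with the bottom edge at about 10.5 mm, where the floor is 10 mm, with about 5.5 N on the wrist.
- **Final pictures:** the tag stands in the holder, both neighbours still hang, nothing else appears moved, and the gripper is open and clear.

**What did not fully agree:**
- **Grip force:** closing the fingers pressed the tag down on the peg. The wrist read about 3.9 N, under the 6 N limit, until I lifted it 4 mm.
- **Easing before release:** raising the tool 0.3 mm before opening hardly changed the floor reaction (5.0 N). It went away on release.
- **Height check:** the last check from the top edge's apparent width was inconclusive. It gave 58.9 mm against a true 56 mm because the colour mask also caught bits of the holder. The seating height therefore rests on the touchdown reading.

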